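Open the red swab can by its lever and ease the lid shut

ROBOT

A 6-joint arm with a two-finger parallel gripper is mounted at the origin on the work surface. World frame = base frame: x ahead of the robot, y to its left, z up, the work surface at z = 0. Lengths are in m, angles in rad, forces in N, time in s.
With the tool pointing down it reaches from about 0.4 to 0.825 m from the base axis. Payload 7 kg.
Tool frame: the origin (TCP) lies on the mounting face of the last link; the fingertips stand arm.tcp_to_tips ahead of it and the grasp point (between the pads) lies 159 mm ahead of it (arm.tcp_to_tips is the distance from the TCP to the fingertips, in m); z points along the fingers, y is the direction in which the jaws open and shut (so a half turn about z gives the same grasp; the last joint's range is limited). The gripper opens to 88 mm and grips with 3 to 60 N. Pads are 19 mm wide; open, the fingers measure 130 mm over their backs; the gripper's body (78 mm by 193 mm) begins 47 mm behind the grasp point.
Start: joints at [1.396, 0.359, 0.012, 0, -1.224, -0.288], TCP at [0.301, 0.604, 0.405] pointing down, gripper open.
Joint ranges: [-3.07, 3.07], [-1.43, 2.12], [-1.02, 1.25], [-3.03, 1.67], [-3.05, -0], [-3.03, 3.03]. Speed limits (rad/s): [2.39, 2.39, 3.01, 3.14, 3.14, 3.14].

INTERFACE

Orientations are given as [roll, pitch, yaw] about the fixed x, y, z axes, in that order (R = Rz(yaw) Ry(pitch) Rx(roll)).
In Python, from station import arm, cams, job_done, finder gives the robot as it stands.
- The arm moves only by the tool play_rows, never from a script. Its argument "targets" is a list that holds one entry, the list of rows, each a list of 4 numbers: the shift along the tool's x, y, z in m, then the turn about the tool's z in degrees. A call has 1 to 5 rows; each row is the pose to reach, as a shift and turn from the pose commanded when the call began, along the tool's axes at that moment; what a row does not reach only later rows make up. A row lasts 1/8 s, in which the tool goes at most 62.5 mm and 10.7 degrees, less where a joint would pass 70% of its speed; a pose out of reach is approached as far as the arm can. A call with a gripper value outside its range is refused whole. "grip" is the closure in counts, from 0 (fully open) to 255 (shut), set as the call begins (left out, the last holds). The fingers move at their own pace and stop on an object; "newtons" is the grip in N (left out, the last holds). Time passes only in rows, so rows that repeat a pose let the fingers close. It gives the time, the measured TCP pose, the force and the opening at its end, in the units of the state.
- arm.get_state(): the state, without advancing time (a new reading comes with each control period).
- cams.grab_frame(name): name is "scene" or "top"; returns (picture, depth): 400x640x3 uint8, red, green, blue; 400x640 float32, m along the optical axis (not along the pixel's ray), 0 where there is no reading.
- cams.camera_params(name): a dict with "intrinsics" (3x3 intrinsics, pixels), "D" ([k1, k2, p1, p2, k3] as OpenCV has them; the pictures are not rectified), "position" and "attitude" of the camera in the world. Camera axes: x right, y down, z forward; pixel columns grow to the right and rows downward; lengths in m; the calibration is good to about 2 mm. A picture is of the moment at which its call begins. camera_params takes no time and is no camera call.
- job_done(): hands the job in, once; it reports no verdict.
Trained networks look in the newest picture that a camera, given by its name, has taken for a name from the list of things; names that differ only in an ending like _2 or _b are one class to them, and where a whole thing is asked for, a point or a joint stands for the part that bears it (a point fixed in the world has none). Each returns a list of dicts, best first, with "score" (0 to 1); they miss things now and then, are a little off and sometimes report something else, mostly with a low value. They report only what shows in the picture. A call takes as long as a camera call.
- finder.find_in(camera, query): "xyz" ([x, y, z] in m, in world coordinates, good to about 4 mm: the middle of the surface that is visible of it).
- finder.masks_of(camera, query): "mask" (400x640 bool, what is visible of it).
The state is a dict: "t": time; "q": joint angles; "qd": joint speeds; "joint_efforts": joint torques, N m; "eef_pos": TCP position; "ee_rot": TCP orientation; "force": force on the tool from outside, world axes, zero at the start; "moment": the same for the moment, N m; "width": finger opening in m.
Only numpy, scipy, OpenCV 4.12 (cv2) and the standard library are available. Lean on these libraries where they do the work, as an engineer would, in place of code of your own. Each camera call takes 0.05 s, during which the arm holds its last target. There are 200 camera calls.

TASK

Open the red waste can so that a colleague can throw used swabs into it: press its lever down until the lid stands fully open, keep it open for three seconds, then ease the lever back up under your fingers so that the lid comes down gently all the way without slamming. Work by the lever alone: do not touch the lid, do not open the blue can, and leave everything else where it stands.

Things in the scene. Friction and masses are not known exactly. Their poses are not given: they have to be found in the camera images.
- can_red: the red countertop waste can (for used solvent swabs), fixed to the bench: round, 206 mm across at its plinth, shell rim 193 mm above the bench, shut lid's top 221 mm. Origin on the bench at the centre of its underside; x and y level, z up. Its lever sticks out along its own -x, its lid hinge is at +x (104 mm radius lid, hinge pin at own x = +112 mm, z = 196 mm)
- lever_red (a joint): angle of the red can's lever: 0 = up (lid shut), 0.30 = pressed down to its stop (lid fully open). It turns about a level pin along the can's y at own x = -30 mm, z = +50 mm. The lid angle is always 3.83 times this angle. The lid's weight drives it back up: balancing it takes 8 to 14 N straight down on the tread when the lid is nearly shut, falling to 2 to 6 N when wide open; it has no latch and hardly any damping, so if it is let go the lid falls shut with a bang
- lever_red_tread (a point): point on the red can's lever: centre of the top face of the flat black ribbed tread (56 mm along the can's x, 76 mm along y, 10 mm thick), 138 mm from the lever's pin. It moves with the lever: with the lever up about 71 mm above the bench, 166 mm from the can's centre line; pressed right down about 30 mm above the bench. The tread slopes 0.15 rad up towards its free end when up and 0.15 rad down when pressed. 40 mm of free space lie between its inner edge and the shell
- lid_red: the red can's domed steel lid, 208 mm across, 27 mm tall, turning with its hinge; origin at the centre of its underside (rim level), own z out of its top: upright when shut, leaning 1.15 rad back from upright when the lid is fully open
- can_blue: the blue countertop waste can (for plastic scrap), fixed to the bench: round, 206 mm across at its plinth, shell rim 193 mm above the bench, shut lid's top 221 mm. Origin on the bench at the centre of its underside; x and y level, z up. Its lever sticks out along its own -x, its lid hinge is at +x (104 mm radius lid, hinge pin at own x = +112 mm, z = 196 mm)
- lever_blue_tread (a point): point on the blue can's lever: centre of the top face of the flat black ribbed tread (56 mm along the can's x, 76 mm along y, 10 mm thick), 138 mm from the lever's pin. It moves with the lever: with the lever up about 71 mm above the bench, 166 mm from the can's centre line; pressed right down about 30 mm above the bench. The tread slopes 0.15 rad up towards its free end when up and 0.15 rad down when pressed. 40 mm of free space lie between its inner edge and the shell
- lid_blue: the blue can's domed steel lid, 208 mm across, 27 mm tall, turning with its hinge; origin at the centre of its underside (rim level), own z out of its top: upright when shut, leaning 1.15 rad back from upright when the lid is fully open
- cleaner_bottle: white bottle of cleaner, 64 mm across, 170 mm tall, standing; origin at the centre of its underside. Leave it alone
- swab_tub: open amber tub, 60 mm across, 70 mm tall, standing, with fresh white swabs in it that reach 100 mm above the bench; origin at the centre of its underside. Leave it alone
- solder_spool: spool of solder wire with green flanges, 54 mm across, 46 mm tall, standing on end; origin at the centre of its underside. Leave it alone
- screwdriver: red-handled screwdriver, 190 mm long, lying flat along its own x axis; origin under its middle. Leave it alone
- feed_roller: paper-feed roller: a 230 mm steel shaft along its own y axis with two black rubber rolls and white end blocks, 28 mm tall, lying; origin on the bench under its middle. Leave it alone
- multimeter: yellow multimeter, 150 x 75 mm, 34 mm tall, lying flat, long side along its own x; origin at the centre of its underside. Leave it alone

How it is judged:
By the outcome, as a careful person would: the job done as asked, in the order asked, and still so for the second after the job is handed in, with the robot touching nothing.
It also fails if it takes over 61 s, if anything falls off the work surface, if the arm or the gripper's body presses on something with over 40 N, if the wrist force passes 120 N, or if a joint passes its speed limit or range.

## Working session

There is one attempt and no reset: what is moved stays moved. The work goes in short steps, Python scripts to look and compute and a tool call to move; the robot and the scene stay as the last step left them, time stands still between calls to the robot, and variables do not carry over. Pictures are saved under pics/ and viewed, about 8 in all and at most 12, crops included, and the job is handed in when it is done.

Besides the shell and the picture viewer there is one more tool, called after "Call:" by a JSON object that holds its "fn" and its "kwargs", one argument or row to a line. play_rows: Moves the arm, as the interface text tells. Its arguments: {"type":"object","properties":{"targets":{"type":"array","items":{"type":"array","items":{"type":"array","items":{"type":"number"}}}},"grip":{"type":"number"},"newtons":{"type":"number"}},"required":["targets"]}

```bash
mkdir -p pics; ls; python3 - <<'E'
from station import arm,cams,finder
import cv2,numpy as np
print(arm.get_state(), arm.tcp_to_tips)
ims=[]
for c in ("scene","top"):
    p,d=cams.grab_frame(c); cv2.imwrite(f"pics/{c}0.png",p[:,:,::-1])
    k=cams.camera_params(c); print(c,k["position"],k["attitude"],k["intrinsics"],k["D"])
    for q in ("can_red","lever_red_tread","lid_red","can_blue","lever_blue_tread","cleaner_bottle","swab_tub","solder_spool","screwdriver","feed_roller","multimeter"):
        print(c,q,[(np.round(r["xyz"],3).tolist(),round(r["score"],2)) for r in finder.find_in(c,q)[:3]])
E
```

```text
pics
{'t': 0.0, 'q': array([ 1.39611368e+00,  3.59363242e-01,  1.10714580e-02, -3.97977532e-04,
       -1.22409459e+00, -2.88143971e-01]), 'qd': array([ 0.00160544, -0.00145443,  0.00093148,  0.00080137, -0.00107612,
        0.00331178]), 'joint_efforts': array([ 2.61191781e-05, -5.82717204e+01,  2.93038023e+01,  6.99697495e+00,
        6.69153917e-03, -1.56133833e-04]), 'eef_pos': array([0.30125141, 0.60382271, 0.4037346 ]), 'ee_rot': array([ 3.13996183e+00, -9.31953142e-05, -4.62962073e-01]), 'force': array([-0.14980775,  0.39482021,  0.40575189]), 'moment': array([-0.00871324, -0.06800301,  0.03069367]), 'width': 0.08747060449759428} 0.1781
scene [ 0.8265467  -0.39989864  1.59468756] [-2.80987647e+00 -1.13864282e-03  5.86903529e-01] [[445.33389043   0.         323.21954287]
 [  0.         445.33389043 196.24625006]
 [  0.           0.           1.        ]] [-0.12492596  0.          0.          0.          0.        ]
scene can_red [([0.659, 0.147, 0.21], 0.86), ([0.528, -0.266, 0.071], 0.67)]
scene lever_red_tread [([0.494, 0.157, 0.07], 0.88)]
scene lid_red [([0.66, 0.167, 0.217
[... 851 characters left out ...]
0.391, 0.018, 0.055], 0.27)]
top lever_red_tread [([0.487, 0.161, 0.071], 0.93), ([0.666, -0.257, 0.212], 0.6), ([0.757, 0.015, 0.108], 0.52)]
top lid_red [([0.642, 0.178, 0.212], 0.61), ([0.69, -0.259, 0.214], 0.49)]
top can_blue [([0.665, -0.257, 0.21], 0.62)]
top lever_blue_tread [([0.529, -0.264, 0.074], 0.91), ([0.688, -0.259, 0.214], 0.63)]
top cleaner_bottle [([0.756, 0.014, 0.112], 0.56)]
top swab_tub [([0.389, 0.021, 0.052], 0.83)]
top solder_spool [([0.393, 0.454, 0.049], 0.59)]
top screwdriver [([0.352, -0.496, 0.022], 0.64), ([0.487, 0.157, 0.069], 0.42)]
top feed_roller [([0.633, 0.484, 0.027], 0.67)]
top multimeter [([0.593, -0.49, 0.035], 0.95), ([0.663, -0.258, 0.212], 0.44)]
```

View pics/scene0.png

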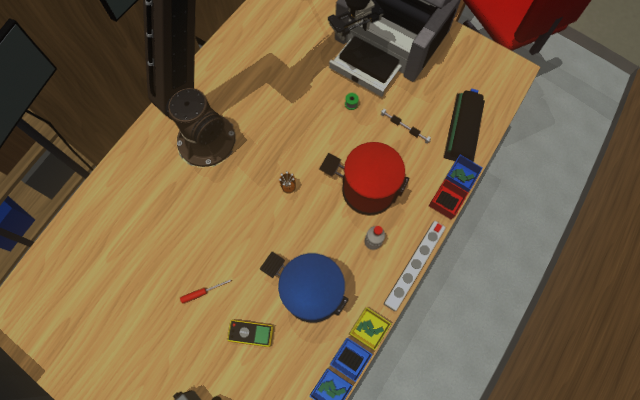

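View pics/top0.png

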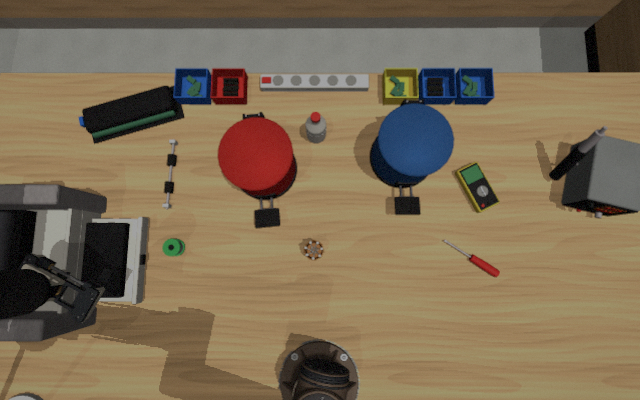

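```bash
cat > h.py <<'E'
import numpy as np,cv2
from scipy.spatial.transform import Rotation as Ro
def cloud(cams,c):
    p,d=cams.grab_frame(c);k=cams.camera_params(c);K=np.array(k["intrinsics"])
    v,u=np.mgrid[:400,:640]
    n=cv2.undistortPoints(np.stack([u,v],-1).reshape(-1,1,2).astype(float),K,np.array(k["D"])).reshape(400,640,2)
    P=np.dstack([n[...,0]*d,n[...,1]*d,d])@Ro.from_euler("xyz",k["attitude"]).as_matrix().T+k["position"]
    P[d==0]=np.nan
    return p,P
E
python3 - <<'E'
from station import arm,cams,finder
from h import *
for c in ("scene","top"):
    p,P=cloud(cams,c)
    for q in ("lever_red_tread","lid_red"):
        m=finder.masks_of(c,q)[0]; m=cv2.erode(m["mask"].astype(np.uint8),np.ones((3,3)))>0
        X=P[m]; X=X[np.isfinite(X[:,0])]
        r=cv2.minAreaRect(X[:,:2].astype(np.float32)*1000)
        cc=cv2.minEnclosingCircle(X[X[:,2]>.19][:,:2].astype(np.float32)*1000) if q=="lid_red" else ""
        print(c,q,len(X),X.mean(0).round(4),np.percentile(X[:,2],[1,50,99]).round(3),r,cc)
E
```

```text
scene lever_red_tread 218 [0.4916 0.1596 0.0704] [0.057 0.071 0.079] ((495.73919677734375, 160.32089233398438), (59.65085983276367, 66.49140930175781), 1.6890451908111572) 
scene lid_red 2466 [0.6568 0.1689 0.2143] [0.202 0.215 0.225] ((654.8837280273438, 173.4888916015625), (192.1608123779297, 194.20590209960938), 63.03599548339844) ((656.9254150390625, 171.86219787597656), 102.02244567871094)
top lever_red_tread 408 [0.4874 0.1607 0.0707] [0.06  0.071 0.078] ((493.4403381347656, 162.2301483154297), (67.35197448730469, 70.50210571289062), 7.98336935043335) 
top lid_red 4144 [0.6475 0.1764 0.2139] [0.202 0.214 0.222] ((648.9750366210938, 177.62188720703125), (197.19833374023438, 200.77230834960938), 61.14952087402344) ((656.0664672851562, 179.02357482910156), 106.3408432006836)
```

The scene picture shows the red can at about (374,177) with its black tread at (330,164). The top picture has the red can at (257,155), its tread at (266,218), and the swab tub at (313,250), which leaves clearance. The tread centre is about (0.489, 0.161) with can yaw about 0.09. I'll go above it with the fingers shut.

Call:
{"fn": "play_rows", "kwargs": {
  "targets": [
    [[0.03,0.026,0,0],[0.07,0.06,0,0],[0.11,0.094,0,0],[0.15,0.128,0,0],[0.183,0.156,0,0]]
  ],
  "grip": 255,
  "newtons": 20
}}

```text
t: 2.12
eef_pos: [0.3959, 0.3808, 0.405]
ee_rot: [-3.141, -0.0, -0.463]
force: [0.6, -0.1, -0.1]
width: 0.0433
```

Call:
{"fn": "play_rows", "kwargs": {
  "targets": [
    [[0.04,0.034,0,-6],[0.08,0.068,0,-12],[0.12,0.102,0,-19],[0.155,0.132,0,-26],[0.183,0.156,0,-32]]
  ]
}}

```text
t: 2.75
eef_pos: [0.4899, 0.1596, 0.405]
ee_rot: [-3.141, -0.001, 0.099]
force: [0.3, 1.3, -0.3]
width: 0.0009
```

Call:
{"fn": "play_rows", "kwargs": {
  "targets": [
    [[0,0,0.0,0],[0,0,0,0]]
  ]
}}

```text
t: 3.0
eef_pos: [0.4896, 0.1614, 0.4048]
ee_rot: [-3.141, -0.0, 0.094]
force: [-0.4, 0.1, 0.3]
width: 0.0005
```

Call:
{"fn": "play_rows", "kwargs": {
  "targets": [
    [[0,0,0.03,0],[0,0,0.065,0],[0,0,0.1,0],[0,0,0.125,0],[0,0,0.138,0]]
  ]
}}

```text
t: 3.62
eef_pos: [0.4891, 0.1622, 0.2654]
ee_rot: [3.141, 0.001, 0.097]
force: [-0.5, 0.1, -0.5]
width: 0.0005
```

```bash
python3 - <<'E'
from station import arm,cams
import cv2,numpy as np
s=arm.get_state();print(s["t"],s["eef_pos"],s["force"])
a=cams.grab_frame("scene")[0][90:250,250:450];b=cams.grab_frame("top")[0][90:290,180:380]
a=cv2.resize(a,None,fx=2,fy=2);b=cv2.resize(b,None,fx=1.6,fy=1.6)
cv2.imwrite("pics/near.png",np.hstack([a,b])[:,:,::-1])
E
```

```text
3.625 [0.48908315 0.16217731 0.26544331] [-0.46727678  0.07887399 -0.45051396]
```

View pics/near.png

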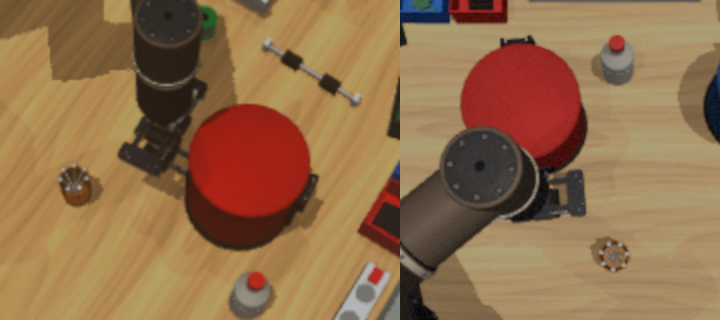

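Call:
{"fn": "play_rows", "kwargs": {
  "targets": [
    [[-0.002,0,0.003,0],[-0.004,0,0.006,0],[-0.005,0,0.009,0],[-0.005,0,0.012,0],[-0.005,0,0.015,0]]
  ]
}}

```text
t: 4.35
eef_pos: [0.4846, 0.1609, 0.2516]
ee_rot: [-3.141, -0.0, 0.096]
force: [-1.0, -0.7, -0.5]
width: 0.0007
```

Call:
{"fn": "play_rows", "kwargs": {
  "targets": [
    [[0,0,0.002,0],[0,0,0.004,0],[0,0,0.006,0],[0,0,0.008,0],[0,0,0.01,0]]
  ]
}}

```text
t: 4.97
eef_pos: [0.4841, 0.1608, 0.2423]
ee_rot: [3.141, 0.001, 0.096]
force: [-6.7, -0.5, 12.1]
width: 0.0006
```

Call:
{"fn": "play_rows", "kwargs": {
  "targets": [
    [[0,0,0.002,0],[0,0,0.004,0],[0,0,0.006,0],[0,0,0.008,0],[0,0,0.01,0]]
  ]
}}

```text
t: 5.6
eef_pos: [0.4839, 0.1607, 0.232]
ee_rot: [3.141, 0.002, 0.096]
force: [-8.2, 0.6, 11.0]
width: 0.0006
```

Call:
{"fn": "play_rows", "kwargs": {
  "targets": [
    [[0,0,0.002,0],[0,0,0.004,0],[0,0,0.006,0],[0,0,0.008,0],[0,0,0.01,0]]
  ]
}}

```text
t: 6.22
eef_pos: [0.4839, 0.1607, 0.2219]
ee_rot: [3.141, 0.001, 0.096]
force: [-6.7, 0.5, 10.1]
width: 0.0005
```

Call:
{"fn": "play_rows", "kwargs": {
  "targets": [
    [[0,0,0.002,0],[0,0,0.004,0],[0,0,0.006,0],[0,0,0.008,0],[0,0,0.01,0]]
  ]
}}

```text
t: 6.85
eef_pos: [0.4845, 0.1608, 0.2119]
ee_rot: [3.141, 0.0, 0.096]
force: [-2.3, -1.0, 6.0]
width: 0.0001
```

Call:
{"fn": "play_rows", "kwargs": {
  "targets": [
    [[0,0,0.001,0],[0,0,0.002,0],[0,0,0.003,0],[0,0,0.004,0]]
  ]
}}

```text
t: 7.35
eef_pos: [0.4848, 0.1609, 0.208]
ee_rot: [3.141, -0.0, 0.096]
force: [-3.2, -1.6, 12.9]
width: 0.0001
```

Call:
{"fn": "play_rows", "kwargs": {
  "targets": [
    [[0,0,0.0005,0],[0,0,0.001,0],[0,0,0.001,0]]
  ]
}}

```text
t: 7.72
eef_pos: [0.4848, 0.1609, 0.2079]
ee_rot: [3.141, -0.001, 0.096]
force: [-4.0, -1.5, 16.8]
width: 0.0002
```

Call:
{"fn": "play_rows", "kwargs": {
  "targets": [
    [[0,0,0.001,0],[0,0,0.001,0],[0,0,0.001,0],[0,0,0.001,0],[0,0,0.001,0]]
  ]
}}

```text
t: 8.35
eef_pos: [0.4848, 0.1609, 0.2076]
ee_rot: [-3.142, -0.001, 0.097]
force: [-8.2, -3.5, 25.4]
width: 0.0005
```

```bash
python3 - <<'E'
from station import arm,cams,finder
from h import *
s=arm.get_state();print(s["t"],s["eef_pos"],s["force"])
ims=[]
for c,sl in(("scene",np.s_[90:250,250:450]),("top",np.s_[60:220,180:380])):
    p,P=cloud(cams,c); ims.append(cv2.resize(p[sl],None,fx=2,fy=2))
    hsv=cv2.cvtColor(p,cv2.COLOR_RGB2HSV)
    X=P[:,:,:]; m=(X[...,2]>.24)&(abs(X[...,1]-.18)<.12)&(X[...,0]>.6)&(X[...,0]<.9)&(hsv[...,1]>150)
    X=X[m]; n=np.linalg.svd(X-X.mean(0),full_matrices=False)[2][2]
    print(c,len(X),X.max(0),"tilt",np.arccos(abs(n[2])))
cv2.imwrite("pics/open.png",np.hstack(ims)[:,:,::-1])
E
```

```text
8.35 [0.48483062 0.16087906 0.20759464] [-8.22740883 -3.45951511 25.40538305]
scene 1482 [0.76622213 0.28320887 0.40225898] tilt 1.0808870905401053
top 859 [0.74597966 0.27681263 0.39821637] tilt 0.9834189251559361
```

View pics/open.png

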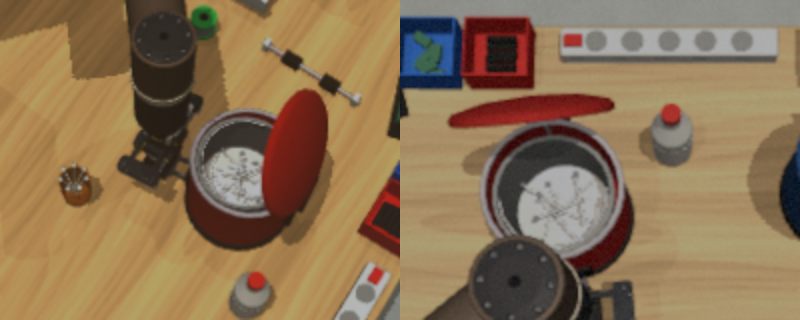

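The picture shows the lid leaning back fully in both views, at about (297,155) and (530,110). The lever is on its stop and the force is rising without further travel. I'll hold it there.

Call:
{"fn": "play_rows", "kwargs": {
  "targets": [
    [[0,0,0,0],[0,0,0,0],[0,0,0,0],[0,0,0,0],[0,0,0,0]]
  ]
}}

```text
t: 9.07
eef_pos: [0.4848, 0.1609, 0.2076]
ee_rot: [-3.142, -0.001, 0.097]
force: [-7.5, -2.9, 25.6]
width: 0.0001
```

Call:
{"fn": "play_rows", "kwargs": {
  "targets": [
    [[0,0,0,0],[0,0,0,0],[0,0,0,0],[0,0,0,0],[0,0,0,0]]
  ]
}}

```text
t: 9.7
eef_pos: [0.4848, 0.1609, 0.2076]
ee_rot: [3.142, -0.001, 0.097]
force: [-7.2, -2.5, 25.7]
width: 0.0008
```

Call:
{"fn": "play_rows", "kwargs": {
  "targets": [
    [[0,0,0,0],[0,0,0,0],[0,0,0,0],[0,0,0,0],[0,0,0,0]]
  ]
}}

```text
t: 10.32
eef_pos: [0.4848, 0.1609, 0.2076]
ee_rot: [-3.142, -0.001, 0.097]
force: [-7.9, -3.1, 25.6]
width: 0.0001
```

Call:
{"fn": "play_rows", "kwargs": {
  "targets": [
    [[0,0,0,0],[0,0,0,0],[0,0,0,0],[0,0,0,0],[0,0,0,0]]
  ]
}}

```text
t: 10.95
eef_pos: [0.4848, 0.1609, 0.2076]
ee_rot: [-3.142, -0.001, 0.097]
force: [-6.9, -2.4, 26.0]
width: 0.0003
```

Call:
{"fn": "play_rows", "kwargs": {
  "targets": [
    [[0,0,0,0],[0,0,0,0],[0,0,0,0],[0,0,0,0],[0,0,0,0]]
  ]
}}

```text
t: 11.58
eef_pos: [0.4848, 0.1609, 0.2076]
ee_rot: [-3.142, -0.001, 0.097]
force: [-7.6, -2.6, 25.3]
width: 0.0004
```

Call:
{"fn": "play_rows", "kwargs": {
  "targets": [
    [[0,0,0,0],[0,0,0,0],[0,0,0,0],[0,0,0,0],[0,0,0,0]]
  ]
}}

```text
t: 12.2
eef_pos: [0.4848, 0.1609, 0.2076]
ee_rot: [-3.142, -0.001, 0.097]
force: [-7.7, -2.9, 25.9]
width: 0.0002
```

Call:
{"fn": "play_rows", "kwargs": {
  "targets": [
    [[0,0,-0.001,0],[0,0,-0.002,0],[0,0,-0.003,0],[0,0,-0.004,0],[0,0,-0.005,0]]
  ]
}}

```text
t: 12.82
eef_pos: [0.4846, 0.1609, 0.2107]
ee_rot: [3.141, 0.0, 0.096]
force: [-1.5, -2.0, 4.1]
width: 0.0005
```

Call:
{"fn": "play_rows", "kwargs": {
  "targets": [
    [[0,0,-0.001,0],[0,0,-0.002,0],[0,0,-0.003,0],[0,0,-0.004,0],[0,0,-0.005,0]]
  ]
}}

```text
t: 13.45
eef_pos: [0.4842, 0.1608, 0.2156]
ee_rot: [3.141, 0.001, 0.096]
force: [-3.9, -0.2, 5.3]
width: 0.0006
```

Call:
{"fn": "play_rows", "kwargs": {
  "targets": [
    [[0,0,-0.001,0],[0,0,-0.002,0],[0,0,-0.003,0],[0,0,-0.004,0],[0,0,-0.005,0]]
  ]
}}

```text
t: 14.08
eef_pos: [0.484, 0.1607, 0.2206]
ee_rot: [3.141, 0.001, 0.095]
force: [-5.4, 1.0, 8.1]
width: 0.0003
```

Call:
{"fn": "play_rows", "kwargs": {
  "targets": [
    [[0,0,-0.001,0],[0,0,-0.002,0],[0,0,-0.003,0],[0,0,-0.004,0],[0,0,-0.005,0]]
  ]
}}

```text
t: 14.7
eef_pos: [0.4838, 0.1607, 0.2257]
ee_rot: [3.141, 0.002, 0.096]
force: [-7.3, 0.8, 9.2]
width: 0.0005
```

Call:
{"fn": "play_rows", "kwargs": {
  "targets": [
    [[0,0,-0.001,0],[0,0,-0.002,0],[0,0,-0.003,0],[0,0,-0.004,0],[0,0,-0.005,0]]
  ]
}}

```text
t: 15.32
eef_pos: [0.4838, 0.1607, 0.2307]
ee_rot: [3.141, 0.002, 0.095]
force: [-6.3, -0.1, 8.7]
width: 0.0005
```

Call:
{"fn": "play_rows", "kwargs": {
  "targets": [
    [[0,0,-0.001,0],[0,0,-0.002,0],[0,0,-0.003,0],[0,0,-0.004,0],[0,0,-0.005,0]]
  ]
}}

```text
t: 15.95
eef_pos: [0.484, 0.1608, 0.2359]
ee_rot: [3.141, 0.001, 0.096]
force: [-6.2, -0.2, 11.5]
width: 0.0004
```

Call:
{"fn": "play_rows", "kwargs": {
  "targets": [
    [[0,0,-0.001,0],[0,0,-0.002,0],[0,0,-0.003,0],[0,0,-0.004,0],[0,0,-0.005,0]]
  ]
}}

```text
t: 16.58
eef_pos: [0.4843, 0.1608, 0.2411]
ee_rot: [3.141, 0.001, 0.096]
force: [-6.0, -1.3, 11.2]
width: 0.0003
```

Call:
{"fn": "play_rows", "kwargs": {
  "targets": [
    [[0,0,-0.0005,0],[0,0,-0.001,0],[0,0,-0.0015,0],[0,0,-0.002,0],[0,0,-0.0025,0]]
  ]
}}

```text
t: 17.2
eef_pos: [0.4844, 0.1608, 0.2438]
ee_rot: [3.141, 0.0, 0.096]
force: [-4.5, -1.7, 12.0]
width: 0.0004
```

Call:
{"fn": "play_rows", "kwargs": {
  "targets": [
    [[0,0,-0.0005,0],[0,0,-0.001,0],[0,0,-0.0015,0],[0,0,-0.002,0],[0,0,-0.0025,0]]
  ]
}}

```text
t: 17.82
eef_pos: [0.4846, 0.1609, 0.2464]
ee_rot: [3.141, -0.0, 0.096]
force: [-3.6, -1.6, 11.5]
width: 0.0002
```

Call:
{"fn": "play_rows", "kwargs": {
  "targets": [
    [[0,0,-0.0005,0],[0,0,-0.001,0],[0,0,-0.0015,0],[0,0,-0.002,0],[0,0,-0.0025,0]]
  ]
}}

```text
t: 18.45
eef_pos: [0.4849, 0.1609, 0.2491]
ee_rot: [3.142, -0.001, 0.096]
force: [-2.4, -2.1, 10.8]
width: 0.0001
```

Call:
{"fn": "play_rows", "kwargs": {
  "targets": [
    [[0,0,-0.0005,0],[0,0,-0.001,0],[0,0,-0.0015,0],[0,0,-0.002,0],[0,0,-0.0025,0]]
  ]
}}

```text
t: 19.08
eef_pos: [0.4848, 0.161, 0.2507]
ee_rot: [-3.141, -0.001, 0.096]
force: [0.5, -0.4, 0.9]
width: 0.0006
```

Call:
{"fn": "play_rows", "kwargs": {
  "targets": [
    [[0,0,-0.0005,0],[0,0,-0.001,0],[0,0,-0.0015,0],[0,0,-0.002,0],[0,0,-0.0025,0]]
  ]
}}

```text
t: 19.7
eef_pos: [0.4846, 0.1609, 0.2531]
ee_rot: [-3.142, 0.0, 0.096]
force: [-0.2, -0.3, 0.3]
width: 0.0004
```

Contact was lost smoothly at the top stop. I'll retreat straight up, then back toward the start.

Call:
{"fn": "play_rows", "kwargs": {
  "targets": [
    [[-0.002,0,-0.01,0],[-0.005,0,-0.035,0],[-0.005,0,-0.07,0],[-0.005,0,-0.11,0],[-0.005,0,-0.15,0]]
  ]
}}

```text
t: 20.32
eef_pos: [0.4792, 0.1602, 0.4053]
ee_rot: [-3.141, -0.001, 0.096]
force: [0.4, 1.1, -0.8]
width: 0.0004
```

Call:
{"fn": "play_rows", "kwargs": {
  "targets": [
    [[-0.01,-0.03,0,0],[-0.03,-0.07,0,0],[-0.05,-0.11,0,0],[-0.07,-0.15,0,0],[-0.08,-0.18,0,0]]
  ]
}}

```text
t: 20.95
eef_pos: [0.3815, 0.333, 0.4042]
ee_rot: [-3.141, -0.001, 0.097]
force: [-0.4, 0.0, -0.1]
width: 0.0002
```

Call:
{"fn": "play_rows", "kwargs": {
  "targets": [
    [[0,0,0,0],[0,0,0,0]]
  ]
}}

```text
t: 21.2
eef_pos: [0.3826, 0.3317, 0.4035]
ee_rot: [-3.141, -0.0, 0.096]
force: [0.6, 0.4, -0.8]
width: 0.0003
```

```bash
python3 - <<'E'
from station import arm,cams,finder
from h import *
s=arm.get_state();print(s["t"],s["eef_pos"],s["force"])
ims=[]
for c,sl in(("scene",np.s_[80:400,150:550]),("top",np.s_[60:300,130:530])):
    p,P=cloud(cams,c); im=p[sl]; ims.append(cv2.copyMakeBorder(im,0,320-im.shape[0],0,0,cv2.BORDER_CONSTANT))
    for q in ("lid_red","lever_red_tread","swab_tub","cleaner_bottle"):
        r=finder.find_in(c,q); print(c,q,r and (np.round(r[0]["xyz"],3),r[0]["score"]))
cv2.imwrite("pics/end.png",np.hstack(ims)[:,:,::-1])
E
```

```text
21.2 [0.3826173  0.33171464 0.40354759] [ 0.60441478  0.4496048  -0.81592835]
scene lid_red (array([0.661, 0.168, 0.215]), 0.73)
scene lever_red_tread (array([0.496, 0.158, 0.072]), 0.56)
scene swab_tub (array([0.395, 0.018, 0.05 ]), 0.78)
scene cleaner_bottle []
top lid_red (array([0.644, 0.175, 0.212]), 0.77)
top lever_red_tread []
top swab_tub (array([0.391, 0.018, 0.053]), 0.59)
top cleaner_bottle (array([0.756, 0.013, 0.111]), 0.71)
```

View pics/end.png

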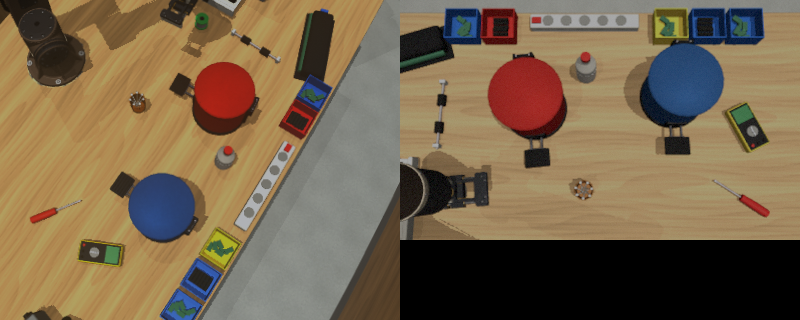

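The red lid is shut at (224,90) and (527,95), its tread is up at (181,84), and the other things stand as before with the gripper clear of everything.

```bash
python3 -c "
from station import job_done
print(job_done())"
```

```text
the job is handed in; nothing more can be done
None
```

The red can was opened by its lever alone, held open and closed gently, and I handed the job in at about 21 s of the 61 s allowed.

- **Open:** I pressed the tread with shut fingers until the lever reached its stop, where the force rose to about 26 N with no further travel. Pictures showed the lid leaning fully back. I held it there for about 4.8 s.
- **Close:** I eased the lever up at 8 mm/s, then 4 mm/s for the last stretch. The fingers kept about 11 N on the tread until it reached its top position, then the force fell to zero.
- **Last checks:** The red lid is shut (about 0.21 m high) and its tread is back at 0.072 m. The blue can is shut. Everything else looks unmoved, and the arm is clear of everything.
- **Disagreements:** Fitting a plane to the domed lid gave a tilt of 1.08 rad from one camera and 0.98 rad from the other, against the nominal 1.15. I relied on the lever stop and the height of the lid's edge (about 0.40 m) instead. In the last look the finder missed the bottle in the scene view and the red tread in the top view, but each was found by the other camera.

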